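Fold down the terminal covers along a battery pack

TASK

Beginning at the yellow cover, run your fingertips lightly along the curved row and fold the four hinged terminal covers on the opened battery pack down flat over their studs, strictly one after another to the far end of the row. Nothing is to be picked up: the pack stays in its holding board, and the loose cells and everything else on the bench are left where they are.

Things in the scene. Friction and masses are not known exactly. Their poses are not given: they have to be found in the camera images.
- pack: Opened black battery pack with a red band, 180 x 90 mm, 45 mm high to its grey deck, about 0.85 kg, loose in the board's fence (1.5 mm play). Origin: centre of its underside; x along its length from the yellow-cover end to the far end; z up. At any yaw. Four hinged covers on the deck stand 38 mm apart in a row curved along an arc of 150 mm radius, bending to the left as one goes from the yellow one.
- board: Plywood holding board, fixed, 250 x 180 x 10 mm, with an aluminium fence (top 24 mm above the table) round the pack. Origin: centre of its underside, on the table; same axes as the pack.
- cover1_hinge (a point): Middle of the fixed hinge line of cover 1 (yellow, the first), 65 mm above the table. The cover folds over, away from the yellow end, in heading -0.475 rad about z in the pack's frame, onto the copper stud just past its hinge. Closed, it reaches 26 mm from the hinge that way and its level top face is 3 mm above the hinge line.
- cover1 (a joint): Angle of cover 1, a plastic flap 26 mm long, 22 mm wide, 3 mm thick: 0 standing upright, 1.571 closed flat, -0.25 leaning back against its stop. A stiff friction hinge (15 mN m): it stays where it is left and has no spring or latch.
- cover2_hinge (a point): Middle of the fixed hinge line of cover 2 (red, number 2 from the yellow end), 65 mm above the table. The cover folds over, away from the yellow end, in heading -0.222 rad about z in the pack's frame, onto the copper stud just past its hinge. Closed, it reaches 26 mm from the hinge that way and its level top face is 3 mm above the hinge line.
- cover2 (a joint): Angle of cover 2, a plastic flap 26 mm long, 22 mm wide, 3 mm thick: 0 standing upright, 1.571 closed flat, -0.25 leaning back against its stop. A stiff friction hinge (15 mN m): it stays where it is left and has no spring or latch.
- cover3_hinge (a point): Middle of the fixed hinge line of cover 3 (red, number 3 from the yellow end), 65 mm above the table. The cover folds over, away from the yellow end, in heading 0.031 rad about z in the pack's frame, onto the copper stud just past its hinge. Closed, it reaches 26 mm from the hinge that way and its level top face is 3 mm above the hinge line.
- cover3 (a joint): Angle of cover 3, a plastic flap 26 mm long, 22 mm wide, 3 mm thick: 0 standing upright, 1.571 closed flat, -0.25 leaning back against its stop. A stiff friction hinge (15 mN m): it stays where it is left and has no spring or latch.
- cover4_hinge (a point): Middle of the fixed hinge line of cover 4 (red, number 4 from the yellow end), 65 mm above the table. The cover folds over, away from the yellow end, in heading 0.284 rad about z in the pack's frame, onto the copper stud just past its hinge. Closed, it reaches 26 mm from the hinge that way and its level top face is 3 mm above the hinge line.
- cover4 (a joint): Angle of cover 4, a plastic flap 26 mm long, 22 mm wide, 3 mm thick: 0 standing upright, 1.571 closed flat, -0.25 leaning back against its stop. A stiff friction hinge (15 mN m): it stays where it is left and has no spring or latch.
- cell_a: Loose blue round battery cell, 18 mm diameter, 65 mm tall, standing on the holding board beside the pack (top 75 mm above the table). Origin: centre of its underside.
- cell_b: Loose green round battery cell, 18 mm diameter, 65 mm tall, standing on the holding board on the pack's other side (top 75 mm above the table). Origin: centre of its underside.
- stator: Loose motor stator, steel ring with red tabs and copper inside, 52 mm diameter, 42 mm high. Origin: centre of its underside.
- spare_pack: Loose closed battery pack, black with a red band, 75 x 105 x 61 mm. Origin: centre of its underside.
- gearbox: Loose dark steel gearbox nose, 48 mm diameter, 62 mm high. Origin: centre of its underside.
- screwdriver: Loose red-handled screwdriver lying on the mat. Origin: underside, on its axis.

How it is judged:
On the way, in this order (a step that is already met when the one before it is completed fails the run):
1. cover 1 (yellow) is folded flat (within 0.2 rad of closed) (value of joint cover1 above 1.37 rad), for 0.05 s.
2. cover 2 is folded flat (within 0.2 rad of closed) (value of joint cover2 above 1.37 rad), for 0.05 s.
3. cover 3 is folded flat (within 0.2 rad of closed) (value of joint cover3 above 1.37 rad), for 0.05 s.
4. cover 4 is folded flat (within 0.2 rad of closed) (value of joint cover4 above 1.37 rad), for 0.05 s.
At the end, for the whole second after the job is handed in: All four covers are closed to within 0.2 rad of flat, and the pack rests level in the board within 10 mm of where it started (value of joint each of cover1, cover2, cover3, cover4 above 1.37 rad and distance of pack from where it was at the start of the episode below 0.01 m and angle between pack's own z axis and vertical below 0.05 rad and linear speed of pack below 0.02 m/s); the robot touches nothing.
It fails at once if the pack is lifted, tipped or dragged out of place (more than 8 mm up, 10 mm along or 0.1 rad) (z of pack in the frame of board above 0.018 m or distance of pack from where it was at the start of the episode above 0.01 m or angle between pack's own z axis and vertical above 0.1 rad).
It fails at once if the robot presses harder than 40 N on the pack or its covers (contact force between any of the arm, the fingers and pack above 40 N).
It fails at once if a bystander (cell, stator, spare pack, gearbox or screwdriver) is moved by more than 15 mm or lifted (distance of any of cell_a, cell_b, stator, spare_pack, gearbox, screwdriver from where it was at the start of the episode above 0.015 m).
It fails at once if a standing cell is tipped (angle between any of cell_a, cell_b's own z axis and vertical above 0.35 rad).
It also fails if it takes over 40 s, if anything falls off the work surface, if the arm or the gripper's body presses on something with over 40 N, if the wrist force passes 120 N, or if a joint passes its speed limit or range.

ROBOT

A 7-joint arm with a two-finger parallel gripper is mounted at the origin on the work surface. World frame = base frame: x ahead of the robot, y to its left, z up, the work surface at z = 0. Lengths are in m, angles in rad, forces in N, time in s.
With the tool pointing down it reaches from about 0.425 to 0.875 m from the base axis. Payload 4.7 kg.
Tool frame: the origin (TCP) lies between the finger pads; the fingertips stand 25 mm ahead of it and the grasp point (between the pads) lies 6 mm ahead of it (r.nose_length is the distance from the TCP to the fingertips, in m); y points along the fingers, x is the direction in which the jaws open and shut, and the axes are right-handed (so a half turn about y gives the same grasp; the last joint's range is limited). The gripper opens to 87 mm and grips with 3 to 60 N. Pads are 19 mm wide; open, the fingers measure 117 mm over their backs; the gripper's body (75 mm by 190 mm) begins 51 mm behind the grasp point.
Start: joints at [-1.163, 0.321, -0.07, 1.45, 0.023, 1.371, -0.057], TCP at [0.249, 0.6, 0.248] pointing down, gripper open.
Joint ranges: [-2.86, 2.86], [-0.3, 2.09], [-1.38, 1.24], [0.06, 2.45], [-1.56, 4.7], [0.09, 2.05], [-2.69, 2.69]. Speed limits (rad/s): [2.57, 2.57, 3.14, 3.14, 3.14, 3.14, 3.14].

INTERFACE

Orientations are given as a rotation vector (axis times angle).
In Python, from cell import r, vision gives the robot as it stands. The module is installed in compiled form; this text tells all that it offers.
- The arm moves only by the shell command python3 -m pendant 'ROWS' [FORCE]. ROWS is JSON, a list of rows, each a list of 3 entries, a list of its own where there are three numbers: the turn, a rotation vector about the tool's x, y, z in rad, then the shift along the tool's x, y, z in m, then the gripper's target within -1 to 1 (shut at 1, half-way at 0, fully open at -1). A call has 1 to 5 rows; each row shifts and turns the pose as measured when the row begins, along the tool's axes as they then stand; what a row does not reach is not made up. A row lasts 1/12 s, in which the tool goes at most 41.7 mm and 7.16 degrees, less where a joint would pass 70% of its speed; a pose out of reach is approached as far as the arm can. A call is refused whole if a number of a shift passes 0.0417 or a number of a turn 0.125, either way. A call with a gripper value outside its range is refused whole. The fingers move at their own pace and stop on an object; FORCE is the grip in N (left out, the last holds). Time passes only in rows, so rows that do not move let the fingers close. It gives the time, the measured TCP pose, the force and the opening at its end, in the units of the state.
- r.state(): the state, without advancing time (a new reading comes with each control period).
- vision.read_camera(name): name is "scene" or "side" or "wrist"; returns the picture (384x512x3 uint8, blue, green, red); there is no depth.
- vision.camera_params(name): a dict with "K" (3x3 intrinsics, pixels), "k1" (the pictures are not rectified: a ray, as slopes to the right and down, at radius r is drawn at 1 + k1 r^2 times it, then the intrinsics apply), "pose" (4x4, takes a point from camera to world coordinates); the wrist camera has in their place "hand_eye" (4x4, takes a point from camera to tool coordinates, whose origin is the TCP and whose axes are the tool frame's). Camera axes: x right, y down, z forward; pixel columns grow to the right and rows downward; lengths in m; the calibration is good to about 2 mm. A picture is of the moment at which its call begins: read the wrist's pose just before it. camera_params takes no time and is no camera call.
- r.hand_in(): hands the job in, once; it reports no verdict.
The state is a dict: "t": time; "q": joint angles; "joint_velocities": joint speeds; "joint_efforts": joint torques, N m; "tcp_pos": TCP position; "orientation": TCP orientation; "ft_force": force on the tool from outside, world axes, zero at the start; "moment": the same for the moment, N m; "width": finger opening in m.
Only numpy, scipy, OpenCV 4.12 (cv2) and the standard library are available. Lean on these libraries where they do the work, as an engineer would, in place of code of your own. Each camera call takes 0.05 s, during which the arm holds its last target. There are 200 camera calls.

## Working session

There is one attempt and no reset: what is moved stays moved. The work goes in short steps, Python scripts to look and compute and a shell command to move; the robot and the scene stay as the last step left them, time stands still between calls to the robot, and variables do not carry over. Pictures are saved under pics/ and viewed, and the job is handed in when it is done.

```bash
mkdir -p pics; python3 - <<'E'
from cell import r, vision
import cv2
print(r.state(), r.nose_length)
for n in("scene","side"):
    im=vision.read_camera(n); cv2.imwrite(f"pics/{n}0.png",im)
    print(n,vision.camera_params(n))
print(vision.camera_params("wrist"))
E
```

```text
{'t': 0.0, 'q': array([-1.16290233,  0.32181922, -0.07007134,  1.45168172,  0.022603  ,
        1.37078153, -0.05691117]), 'joint_velocities': array([ 0.00029944,  0.00090881,  0.00273522,  0.00011237, -0.00088506,
        0.00083709, -0.00146306]), 'joint_efforts': array([ 1.02224032e-03, -4.91298151e+01, -4.03768541e-01, -3.12523162e+01,
       -6.40287506e-02,  4.41648276e-02,  2.24713913e-04]), 'tcp_pos': array([0.24926043, 0.59976136, 0.24646044]), 'orientation': array([-1.37131529, -0.91332356,  0.91583128]), 'ft_force': array([0.11137026, 0.07093992, 0.09471028]), 'moment': array([ 0.03695172, -0.00845514,  0.03596264]), 'width': 0.08648673054874409} 0.025
scene {'K': array([[485.20873481,   0.        , 257.53830822],
       [  0.        , 485.20873481, 184.15117707],
       [  0.        ,   0.        ,   1.        ]]), 'k1': 0.05100557681149902, 'pose': array([[-0.11246634,  0.57467024, -0.8106204 ,  1.61938538],
       [ 0.99359323,  0.07417554, -0.08526718,  0.11888217],
       [ 0.01112769, -0.81501663, -0.57933071,  0.89055232],
       [ 0.        ,  0.        ,  0.      
[... 312 characters left out ...]
9988,  0.52978621, -0.56471229],
       [-0.01754545, -0.77765696, -0.62844396,  0.72025201],
       [ 0.        ,  0.        ,  0.        ,  1.        ]])}
{'K': array([[333.61133282,   0.        , 252.4359841 ],
       [  0.        , 333.61133282, 188.35184605],
       [  0.        ,   0.        ,   1.        ]]), 'k1': -0.018345451890734582, 'hand_eye': array([[ 9.99999987e-01, -7.31425682e-05,  1.40321055e-04,
        -2.89680458e-04],
       [-1.55885946e-04, -3.02968714e-01,  9.53000490e-01,
        -1.37566531e-01],
       [-2.71920137e-05, -9.53000500e-01, -3.02968722e-01,
         8.32800541e-02],
       [ 0.00000000e+00,  0.00000000e+00,  0.00000000e+00,
         1.00000000e+00]])}
```

View pics/scene0.png

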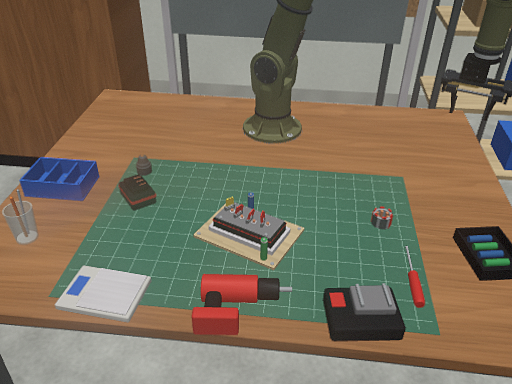

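View pics/side0.png

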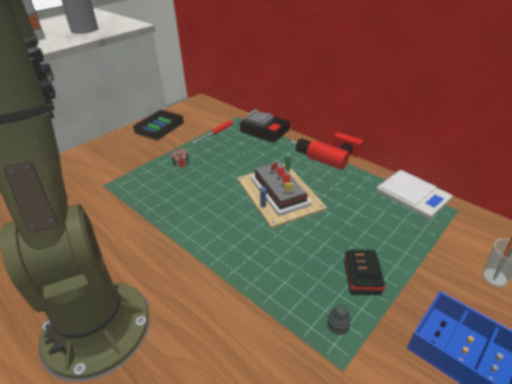

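```bash
cat > h.py <<'E'
import numpy as np, cv2
from scipy.spatial.transform import Rotation as R
from cell import r, vision
def cam(n,st=None):
    p=vision.camera_params(n)
    if n!="wrist": return p["K"],p["k1"],p["pose"]
    T=np.eye(4); T[:3,:3]=R.from_rotvec(st["orientation"]).as_matrix(); T[:3,3]=st["tcp_pos"]
    return p["K"],p["k1"],T@p["hand_eye"]
def ray(c,uv):
    K,k1,T=c
    d=cv2.undistortPoints(np.array([[uv]],float),K,np.array([k1,0,0,0]))[0,0]
    return T[:3,3],T[:3,:3]@np.r_[d,1]
def onz(c,uv,z):
    o,d=ray(c,uv); return o+d*(z-o[2])/d[2]
def proj(c,P):
    K,k1,T=c; Ti=np.linalg.inv(T)
    return cv2.projectPoints(np.atleast_2d(P).astype(float),cv2.Rodrigues(Ti[:3,:3])[0],Ti[:3,3],K,np.array([k1,0,0,0]))[0][:,0]
E
python3 - <<'E'
from h import *
print(R.from_rotvec(r.state()["orientation"]).as_matrix().round(2))
a=cv2.imread("pics/scene0.png")[180:280,185:315]; b=cv2.imread("pics/side0.png")[145:230,230:340]
cv2.imwrite("pics/sc1.png",cv2.resize(a,None,fx=6,fy=6,interpolation=cv2.INTER_CUBIC))
cv2.imwrite("pics/sd1.png",cv2.resize(b,None,fx=7,fy=7,interpolation=cv2.INTER_CUBIC))
E
```

```text
[[ 0.38 -0.   -0.92]
 [ 0.92 -0.    0.38]
 [-0.   -1.   -0.  ]]
```

View pics/sc1.png

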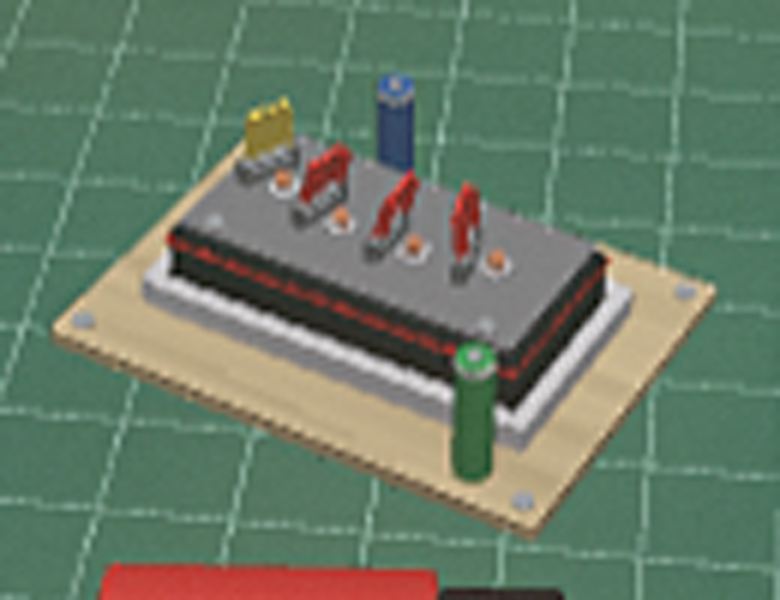

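View pics/sd1.png

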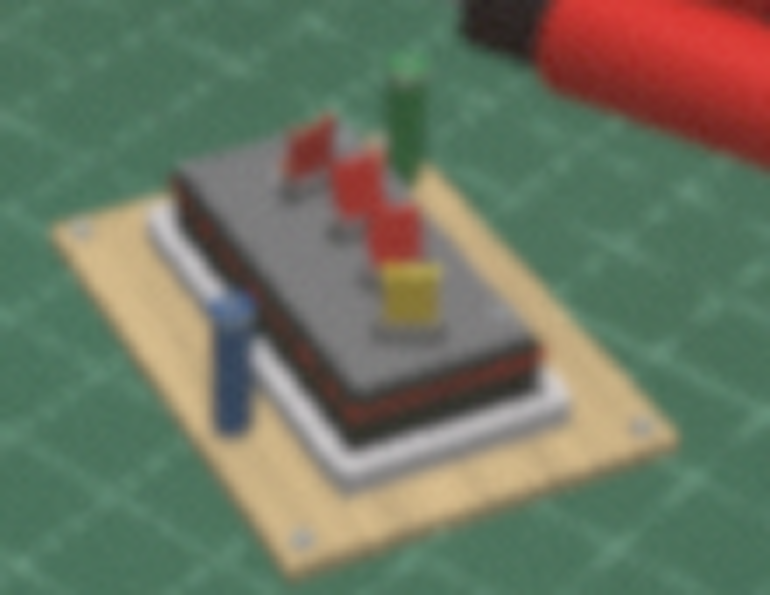

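```bash
python3 - <<'E'
from h import *
sc,sd=cam("scene"),cam("side")
S=lambda p:(185+(p[0]+.5)/6-.5,180+(p[1]+.5)/6-.5)
D=lambda p:(230+(p[0]+.5)/7-.5,145+(p[1]+.5)/7-.5)
# model: (x,y) pack; z
pts=[(sc,S((55,328)),(-.125,-.09),.01),(sc,S((533,527)),(.125,-.09),.01),(sc,S((716,289)),(.125,.09),.01),
(sc,S((172,233)),(-.09,-.045),.055),(sc,S((505,352)),(.09,-.045),.055),(sc,S((606,258)),(.09,.045),.055),
(sd,D((52,228)),(.125,.09),.01),(sd,D((680,433)),(-.125,-.09),.01),(sd,D((292,572)),(-.125,.09),.01),
(sd,D((175,168)),(.09,.045),.055),(sd,D((358,395)),(-.09,.045),.055),(sd,D((540,345)),(-.09,-.045),.055)]
W=np.array([onz(c,uv,z)[:2] for c,uv,_,z in pts]); M=np.array([m for *_,m,_ in pts])
from scipy.optimize import least_squares
def f(p):
    c,s=np.cos(p[2]),np.sin(p[2]); return ((M@np.array([[c,s],[-s,c]])+p[:2])-W).ravel()
s=least_squares(f,[.6,.05,1.2],loss="soft_l1",f_scale=.003)
print(s.x, (f(s.x).reshape(-1,2)*1000).round(1).tolist())
x,y,a=s.x
for n,c,uv in(("blueS",sc,S((396,83))),("greenS",sc,S((475,355))),("blueD",sd,D((232,308))),("greenD",sd,D((408,65)))):
    print(n,onz(c,uv,.075))
# yellow hinge ~ z .065
print("yel hinge",onz(sc,S((272,155)),.065),onz(sd,D((410,325)),.065))
print("h4",onz(sc,S((465,235)),.065),onz(sd,D((305,180)),.065))
E
```

```text
[ 0.61019842 -0.01001469  1.16690057] [[0.1, -3.6], [-0.2, -0.2], [-2.3, -0.6], [-7.9, -5.8], [2.0, 3.6], [-12.8, 0.1], [0.8, 0.4], [-0.7, -1.8], [2.2, 1.2], [2.5, 5.2], [-0.8, 0.2], [9.5, 0.5]]
blueS [ 0.52563588 -0.01555887  0.075     ]
greenS [0.71071326 0.0408158  0.075     ]
blueD [ 0.52437074 -0.01745686  0.075     ]
greenD [0.70976516 0.04024559 0.075     ]
yel hinge [ 0.57477829 -0.06691809  0.065     ] [ 0.57247971 -0.07066872  0.065     ]
h4 [0.62106306 0.02733488 0.065     ] [0.62156715 0.02656548 0.065     ]
```

```bash
P="python3 -m pendant"
$P '[[[0,0,0],[-0.025,0,-0.0265],1],[[0,0,0],[-0.025,0,-0.0265],1],[[0,0,0],[-0.025,0,-0.0265],1],[[0,0,0],[-0.025,0,-0.0265],1],[[0,0,0],[-0.025,0,-0.0265],1]]' 10
$P '[[[0,0,0],[-0.025,0,-0.0265],1],[[0,0,0],[-0.025,0,-0.0265],1],[[0,0,0],[-0.025,0,-0.0265],1],[[0,0,0],[-0.025,0,-0.0265],1],[[0,0,0],[-0.025,0,-0.0265],1]]'
$P '[[[0,0,0],[-0.025,0,-0.0265],1],[[0,0,0],[-0.025,0,-0.0265],1],[[0,0,0],[-0.025,0,-0.0265],1],[[0,0,0],[-0.025,0,-0.0265],1],[[0,0,0],[-0.025,0,-0.0265],1]]'
$P '[[[0,-0.12,0],[0,0,0],1],[[0,-0.12,0],[0,0,0],1],[[0,-0.12,0],[0,0,0],1],[[0,-0.12,0],[0,0,0],1],[[0,-0.12,0],[0,0,0],1]]'
$P '[[[0,-0.12,0],[0,0,0],1],[[0,-0.12,0],[0,0,0],1],[[0,-0.12,0],[0,0,0],1],[[0,-0.12,0],[0,0,0],1],[[0,0,0],[0,0,0],1]]'
python3 - <<'E'
from h import *
s=r.state(); print(s['t'],s['q'].round(2),s['tcp_pos'],s['ft_force'],s['width']); m=R.from_rotvec(s["orientation"]).as_matrix();print(m.round(3))
cv2.imwrite("pics/w1.png",vision.read_camera("wrist"))
E
```

```text
t: 0.52
tcp_pos: [0.3178, 0.435, 0.2407]
orientation: [-1.362, -0.92, 0.935]
ft_force: [1.2, 0.5, 0.3]
width: 0.0617
t: 0.93
tcp_pos: [0.3963, 0.2603, 0.2387]
orientation: [-1.362, -0.918, 0.938]
ft_force: [0.1, 0.5, -0.6]
width: 0.0281
t: 1.35
tcp_pos: [0.4746, 0.0857, 0.2377]
orientation: [-1.36, -0.918, 0.939]
ft_force: [1.5, -1.0, 1.0]
width: 0.0016
t: 1.77
tcp_pos: [0.4768, 0.0719, 0.2363]
orientation: [-1.087, -1.362, 1.388]
ft_force: [-0.8, 0.7, 0.2]
width: 0.0004
t: 2.18
tcp_pos: [0.4753, 0.0709, 0.2343]
orientation: [-0.755, -1.707, 1.737]
ft_force: [-0.8, -0.0, -0.1]
width: 0.0005
2.1833 [-0.63 -0.03  0.41  1.88  0.02  1.32  2.08] [0.47526536 0.07093805 0.23429146] [-0.8293416  -0.04166016 -0.12066943] 0.0005262681923428405
[[-0.669 -0.017 -0.743]
 [ 0.743 -0.01  -0.669]
 [ 0.004 -1.     0.019]]
```

View pics/w1.png

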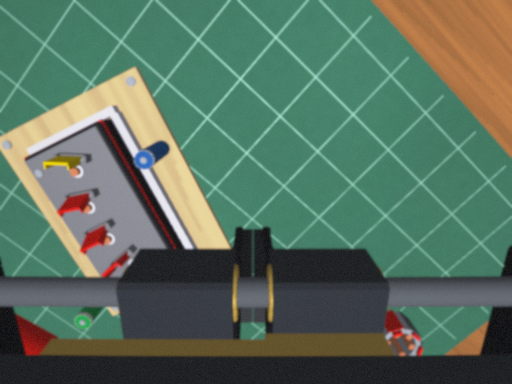

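```bash
P="python3 -m pendant"
for i in 1 2 3 4 5; do
python3 -m pendant '[[[0,0.125,0],[0,0,0],1],[[0,0.125,0],[0,0,0],1],[[0,0.125,0],[0,0,0],1],[[0,0.125,0],[0,0,0],1],[[0,0.125,0],[0,0,0],1]]' >/dev/null
done
python3 - <<'E'
from h import *
s=r.state(); print(s['t'],s['q'].round(2),s['tcp_pos'],s['ft_force'],s['width']); m=R.from_rotvec(s["orientation"]).as_matrix();print(m.round(3))
cv2.imwrite("pics/w2.png",vision.read_camera("wrist"))
E
```

```text
4.3167 [-0.58 -0.03  0.36  1.88  0.02  1.31 -1.05] [0.47069343 0.07070975 0.22920646] [-0.65453912 -0.02217691  0.4873129 ] 6.182660715244585e-05
[[ 0.672 -0.027  0.74 ]
 [-0.741 -0.012  0.672]
 [-0.009 -1.    -0.028]]
```

View pics/w2.png

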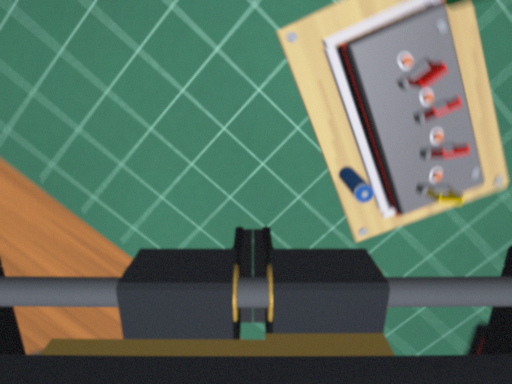

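```bash
python3 - <<'E'
from h import *
a=cv2.imread("pics/w2.png")[30:220,320:512]
cv2.imwrite("pics/w2z.png",cv2.resize(a,None,fx=3,fy=3,interpolation=cv2.INTER_CUBIC))
c=cam("wrist",r.state())
x,y,a=.6102,-.0100,1.1669
pk=lambda X,Y,z:(x+np.cos(a)*X-np.sin(a)*Y,y+np.sin(a)*X+np.cos(a)*Y,z)
h1=np.array([.5735,-.0688])
# hinges predicted: chord step from h1
H=[h1]
for k,hd in enumerate((-.475,-.222,.031)):
    t=a+hd+.1265; H.append(H[-1]+2*.15*np.sin(.038/.3)*np.array([np.cos(t),np.sin(t)]))
H=np.array(H);print("H",H.round(4).tolist())
print("pred px zoom",((proj(c,np.c_[H,[.065]*4])-[320,30])*3).round(0).tolist())
cs=[pk(X,Y,.01) for X,Y in((-.125,-.09),(-.125,.09),(.125,.09))]+[pk(X,Y,.055) for X,Y in((-.09,-.045),(-.09,.045),(.09,.045))]
print("corners zoom",((proj(c,cs)-[320,30])*3).round(0).tolist())
print("pack frame H",[np.round([[np.cos(a),np.sin(a)],[-np.sin(a),np.cos(a)]]@(h-[x,y]),4).tolist() for h in H])
E
```

```text
H [[0.5735, -0.0688], [0.5994, -0.0411], [0.6175, -0.0079], [0.6268, 0.0289]]
pred px zoom [[345.0, 476.0], [356.0, 359.0], [335.0, 239.0], [279.0, 125.0]]
corners zoom [[572.0, 450.0], [115.0, 632.0], [-140.0, 4.0], [513.0, 455.0], [246.0, 561.0], [63.0, 34.0]]
pack frame H [[-0.0685, 0.0106], [-0.0329, -0.0023], [0.0049, -0.0059], [0.0423, 0.0]]
```

View pics/w2z.png

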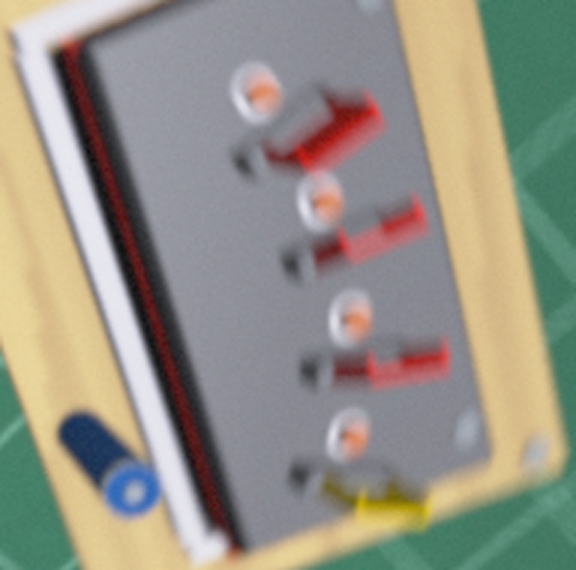

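```bash
P="python3 -m pendant"
$P '[[[0.028,0.045,-0.009],[0.034,0,-0.0086],1],[[0,0,0],[0.034,0,-0.0086],1],[[0,0,0],[0.034,0,-0.0086],1],[[0,0,0],[0.034,0,-0.0086],1],[[0,0,0],[0.034,0,-0.0086],1]]' >/dev/null
$P '[[[0,0,0],[0,0.03,0],1],[[0,0,0],[0,0.03,0],1],[[0,0,0],[0,0,0],1]]' >/dev/null
cat > st.py <<'E'
from h import *
import sys
H=np.array([[0.5735,-0.0688],[0.5994,-0.0411],[0.6175,-0.0079],[0.6268,0.0289]]); hd=1.167+np.array([-.475,-.222,.031,.284])
s=r.state(); m=R.from_rotvec(s["orientation"]).as_matrix(); tip=s['tcp_pos']+.025*m[:,1]
print('t',s['t'],'q7',s['q'][6].round(2),'tip',tip.round(4),'F',s['ft_force'].round(1),'zhead',np.arctan2(m[1,2],m[0,2]).round(3),'tilt x.z,z.z',m[2,0].round(3),m[2,2].round(3))
for i in range(4):
    d=tip[:2]-H[i]; u=np.array([np.cos(hd[i]),np.sin(hd[i])]); print(i+1,'centre along %.1f left %.1f mm'%(1e3*d@u,1e3*(u[0]*d[1]-u[1]*d[0])),'dhead %.3f'%(hd[i]-np.arctan2(m[1,2],m[0,2])))
if len(sys.argv)>1:
    n=sys.argv[1]; sc=cv2.resize(vision.read_camera("scene")[150:280,180:310],(600,600),interpolation=cv2.INTER_CUBIC)
    cv2.imwrite(f"pics/{n}.png",sc)
    if len(sys.argv)>2: cv2.imwrite(f"pics/{n}w.png",vision.read_camera("wrist"))
E
python3 st.py a1 w
```

```text
t 5.0333 q7 -0.67 tip [ 0.5512 -0.0935  0.1436] F [-1.2  1.1 -0. ] zhead 0.686 tilt x.z,z.z 0.006 0.005
1 centre along -32.9 left -4.8 mm dhead 0.006
2 centre along -70.7 left 8.3 mm dhead 0.259
3 centre along -103.9 left 30.5 mm dhead 0.512
4 centre along -130.6 left 60.4 mm dhead 0.765
```

View pics/a1.png

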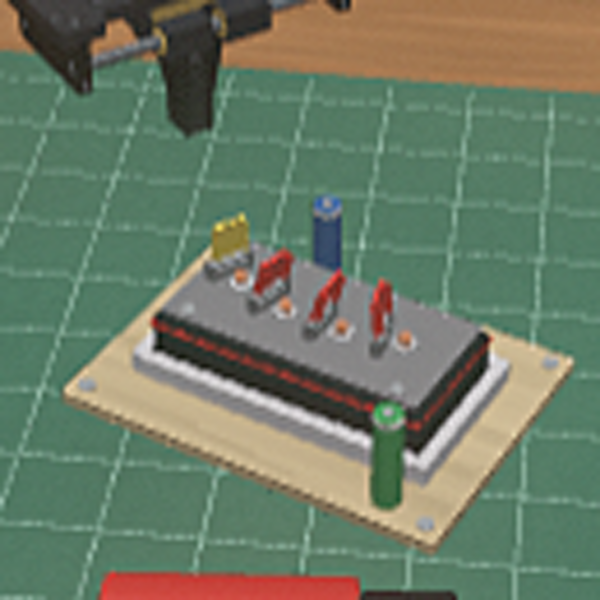

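View pics/a1w.png

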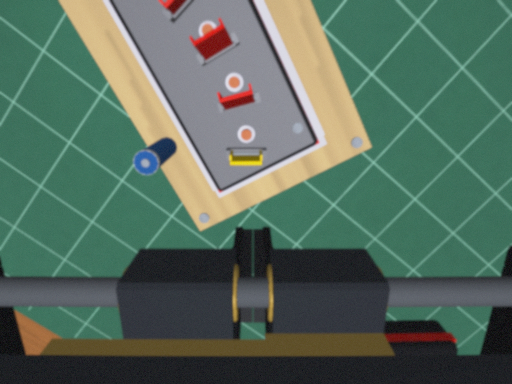

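```bash
python3 - <<'E'
from h import *
c=cam("wrist",r.state())
for uv in((246,150),(240,100),(216,54)): print(onz(c,uv,.065).round(4))
a=cv2.imread("pics/a1w.png")[0:200,130:330]
cv2.imwrite("pics/a1wz.png",cv2.resize(a,None,fx=3,fy=3,interpolation=cv2.INTER_CUBIC))
H=np.array([[0.5735,-0.0688],[0.5994,-0.0411],[0.6175,-0.0079]])
print(((proj(c,np.c_[H,[.065]*3])-[130,0])*3).round())
E
```

```text
[ 0.5795 -0.0666  0.065 ]
[ 0.6049 -0.0405  0.065 ]
[ 0.6183 -0.0084  0.065 ]
[[340. 474.]
 [318. 320.]
 [254. 164.]]
```

View pics/a1wz.png

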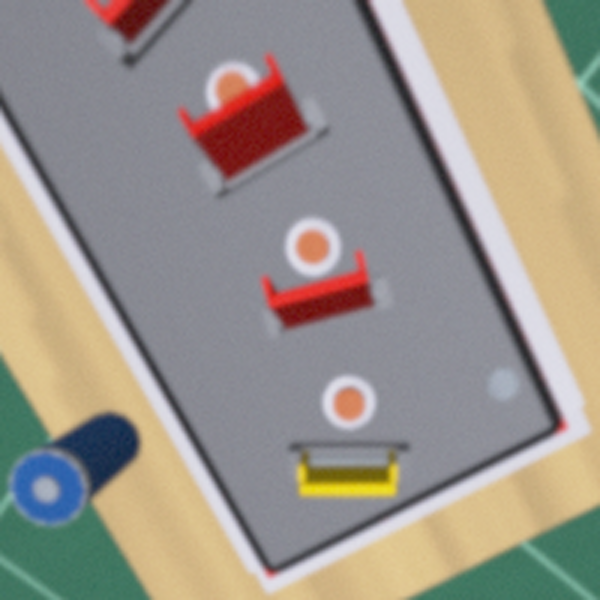

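```bash
P="python3 -m pendant"
$P '[[[0,0,0],[-0.003,0.02,0.009],1],[[0,0,0],[0,0.02,0],1],[[0,0,0],[0,0.02,0],1],[[0,0,0],[0,0,0],1]]' >/dev/null
python3 st.py a2 w
```

```text
t 5.4667 q7 -0.66 tip [ 0.5659 -0.0806  0.0956] F [-1.6  0.7 -0.6] zhead 0.693 tilt x.z,z.z 0.015 0.022
1 centre along -13.4 left -4.2 mm dhead -0.001
2 centre along -51.6 left 4.1 mm dhead 0.252
3 centre along -86.5 left 21.6 mm dhead 0.505
4 centre along -116.0 left 47.4 mm dhead 0.758
```

View pics/a2.png

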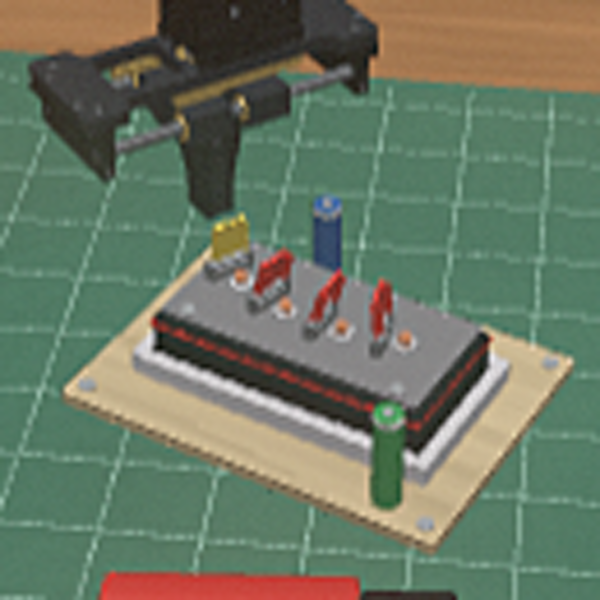

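View pics/a2w.png

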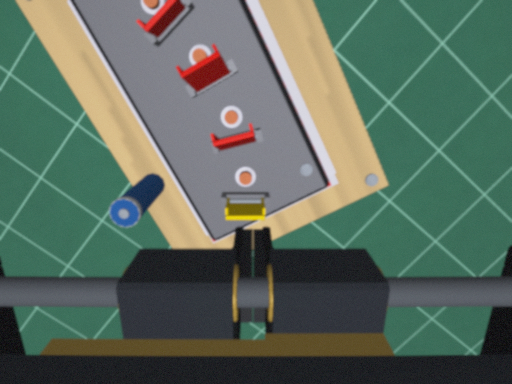

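```bash
P="python3 -m pendant"
$P '[[[-0.022,0,0.015],[-0.004,0,-0.012],1],[[0,0,0],[0,0,0],1],[[0,0,0],[0,0,0],1]]' >/dev/null
python3 st.py|head -2
$P '[[[0,0,0],[0,0.01,0],1],[[0,0,0],[0,0.006,0],1],[[0,0,0],[0,0,0],1]]' >/dev/null
python3 st.py a3 w|head -2
```

```text
t 5.8167 q7 -0.66 tip [ 0.5594 -0.0854  0.1052] F [-0.8  0.7  0. ] zhead 0.694 tilt x.z,z.z 0.009 0.011
1 centre along -21.4 left -3.8 mm dhead -0.002
t 6.0667 q7 -0.65 tip [ 0.563  -0.0849  0.0917] F [ 0.6  0.4 -0.3] zhead 0.695 tilt x.z,z.z 0.013 0.018
1 centre along -18.4 left -5.7 mm dhead -0.003
```

View pics/a3.png

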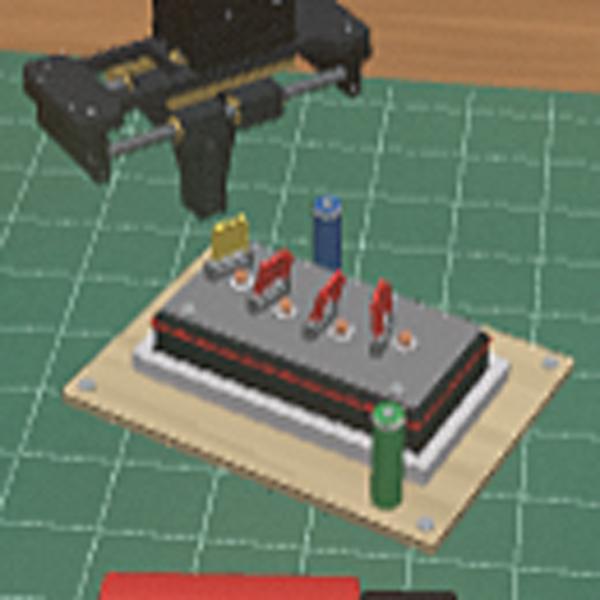

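View pics/a3w.png

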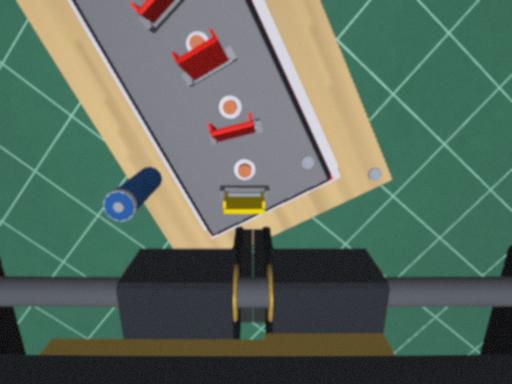

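```bash
P="python3 -m pendant"
$P '[[[-0.015,0,0.012],[-0.005,0.009,-0.007],1],[[0,0,0],[-0.002,0.006,-0.001],1],[[0,0,0],[0,0,0],1],[[0,0,0],[0,0,0],1]]' >/dev/null
python3 st.py|head -2
$P '[[[0,0,0],[0,0,0],1],[[0,0,0],[0,0,0],1]]' >/dev/null
python3 st.py|head -2
```

```text
t 6.5 q7 -0.64 tip [ 0.5505 -0.0848  0.0747] F [0.5 0.2 0. ] zhead 0.695 tilt x.z,z.z -0.001 0.0
1 centre along -27.9 left 2.4 mm dhead -0.003
t 6.6667 q7 -0.64 tip [ 0.5501 -0.0847  0.0742] F [ 0.3 -0.   0.4] zhead 0.695 tilt x.z,z.z -0.001 -0.0
1 centre along -28.1 left 2.7 mm dhead -0.003
```

```bash
P="python3 -m pendant"
$P '[[[0,0,0],[0.0035,-0.006,0.005],1],[[0,0,0],[0,0,0.003],1],[[0,0,0],[0,0,0],1]]' >/dev/null
python3 st.py|head -2
$P '[[[0,0,0],[0,0,0.008],1],[[0,0,0],[0,0,0.008],1],[[0,0,0],[0,0,0],1]]' >/dev/null
python3 st.py a4 w|head -2
```

```text
t 6.9167 q7 -0.65 tip [ 0.5598 -0.0821  0.0813] F [ 0.   0.5 -0.1] zhead 0.694 tilt x.z,z.z -0.001 0.001
1 centre along -19.0 left -1.5 mm dhead -0.002
t 7.1667 q7 -0.66 tip [ 0.5738 -0.0714  0.0821] F [ 0.4 -0.1  0.5] zhead 0.694 tilt x.z,z.z 0.0 0.001
1 centre along -1.4 left -2.2 mm dhead -0.002
```

View pics/a4.png

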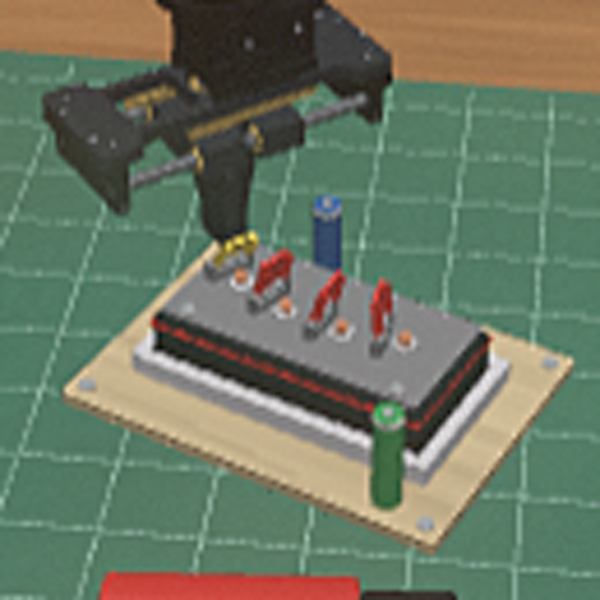

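View pics/a4w.png

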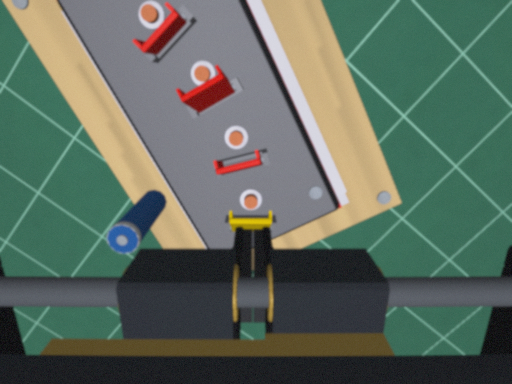

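```bash
P="python3 -m pendant"
$P '[[[0,0,0],[0,0.001,0.008],1],[[0,0,0],[0,0.002,0.006],1],[[0,0,0],[0,0.003,0.001],1],[[0,0,0],[0,0,0],1]]' >/dev/null
python3 st.py|head -2
$P '[[[0,0,0],[0,0.003,0],1],[[0,0,0],[0,0,0],1]]' >/dev/null
python3 st.py a5 w|head -3
```

```text
t 7.6 q7 -0.67 tip [ 0.5853 -0.0621  0.0752] F [-0.6 -0.4  1. ] zhead 0.693 tilt x.z,z.z -0.0 -0.0
1 centre along 13.3 left -2.4 mm dhead -0.001
t 7.7667 q7 -0.67 tip [ 0.5857 -0.0616  0.0717] F [ 0.4 -0.2 -0. ] zhead 0.693 tilt x.z,z.z -0.0 0.0
1 centre along 14.0 left -2.2 mm dhead -0.001
2 centre along -24.6 left -0.9 mm dhead 0.252
```

View pics/a5.png

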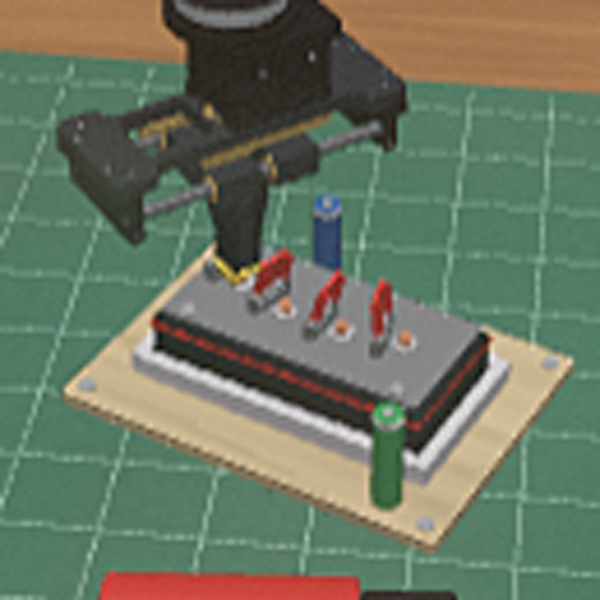

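View pics/a5w.png

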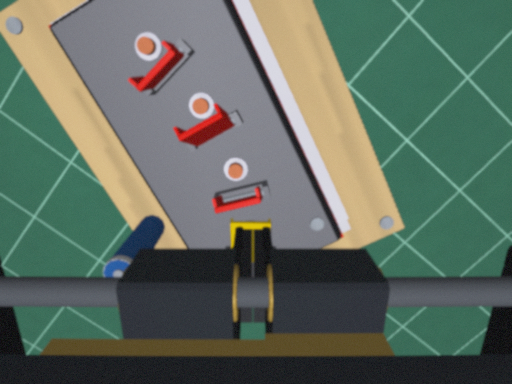

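```bash
P="python3 -m pendant"
$P '[[[0,0,0],[0,0.002,0],1],[[0,0,0],[0,0,0],1]]' >/dev/null
python3 st.py|head -2
$P '[[[0,0,0],[0,0.0015,0],1],[[0,0,0],[0,0,0],1]]'|grep -E "pos|force"
```

```text
t 8.0333 q7 -0.67 tip [ 0.5859 -0.0618  0.0703] F [-0.7 -0.1 -0.7] zhead 0.693 tilt x.z,z.z 0.0 0.001
1 centre along 14.0 left -2.5 mm dhead -0.001
tcp_pos: [0.5859, -0.0619, 0.0939]
ft_force: [-0.5, 0.1, -0.9]
```

```bash
P="python3 -m pendant"
$P '[[[0,0,0],[0,0.0015,0],1],[[0,0,0],[0,0,0],1]]'|grep -E "pos|force"
$P '[[[0,0,0],[0,0.001,0],1],[[0,0,0],[0,0,0],1]]'|grep -E "pos|force"
$P '[[[0,0,0],[0,-0.012,0],1],[[0,0,0],[0,0,0],1],[[0,0,0],[0,0,0],1]]' >/dev/null
python3 st.py a6 w|head -3
python3 -c "
import cv2
a=cv2.imread('pics/a6.png');b=cv2.imread('pics/a6w.png')[0:260,100:360]
cv2.imwrite('pics/a6b.png',cv2.hconcat([cv2.resize(a,(400,400)),cv2.resize(b,(400,400))]))"
```

```text
tcp_pos: [0.5864, -0.062, 0.0938]
ft_force: [-0.4, 0.8, 0.0]
tcp_pos: [0.5866, -0.0621, 0.0936]
ft_force: [-0.1, 0.2, -1.3]
t 8.7833 q7 -0.67 tip [ 0.5861 -0.0622  0.0809] F [-0.4 -0.2 -0.7] zhead 0.692 tilt x.z,z.z 0.0 0.002
1 centre along 13.9 left -3.0 mm dhead 0.000
2 centre along -24.9 left -1.6 mm dhead 0.253
```

View pics/a6b.png

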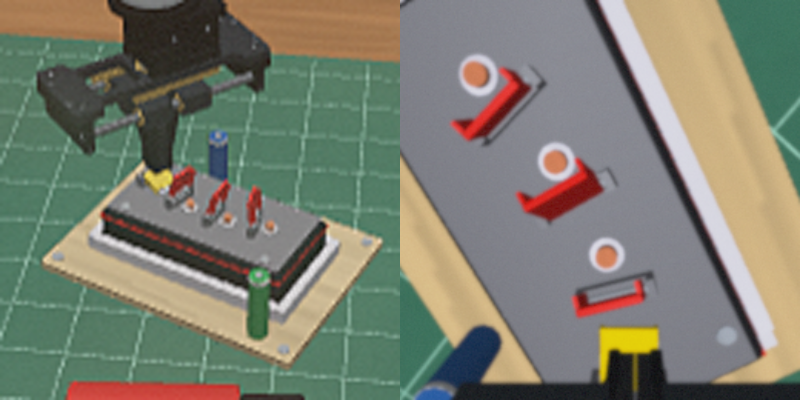

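```bash
P="python3 -m pendant"
$P '[[[0,-0.085,0],[0,0,-0.002],1],[[0,-0.085,0],[0,0,-0.001],1],[[0,-0.085,0],[0,0,0],1],[[0,0,0],[0,0,0],1],[[0,0,0],[0,0,0],1]]' >/dev/null
python3 st.py
```

```text
t 9.3 q7 -0.42 tip [ 0.5835 -0.0642  0.0799] F [ 0.6 -0.1  0.2] zhead 0.956 tilt x.z,z.z 0.001 0.002
1 centre along 10.6 left -2.8 mm dhead -0.264
2 centre along -28.1 left -0.6 mm dhead -0.011
3 centre along -64.8 left 11.2 mm dhead 0.242
4 centre along -97.6 left 31.9 mm dhead 0.495
```

```bash
P="python3 -m pendant"
$P '[[[0,0,0],[0,-0.001,0.008],1],[[0,0,0],[0,0,0.008],1],[[0,0,0],[0,0,0.008],1],[[0,0,0],[0,0,0],1]]' >/dev/null
python3 st.py a7 w | sed -n '1p;3p'
python3 -c "
import cv2
a=cv2.imread('pics/a7.png');b=cv2.imread('pics/a7w.png')[0:260,100:360]
cv2.imwrite('pics/a7b.png',cv2.hconcat([cv2.resize(a,(400,400)),cv2.resize(b,(400,400))]))"
```

```text
t 9.6333 q7 -0.46 tip [ 0.5984 -0.043   0.0807] F [-0.4  0.7  0.1] zhead 0.95 tilt x.z,z.z 0.0 0.001
2 centre along -2.2 left -0.3 mm dhead -0.005
```

View pics/a7b.png

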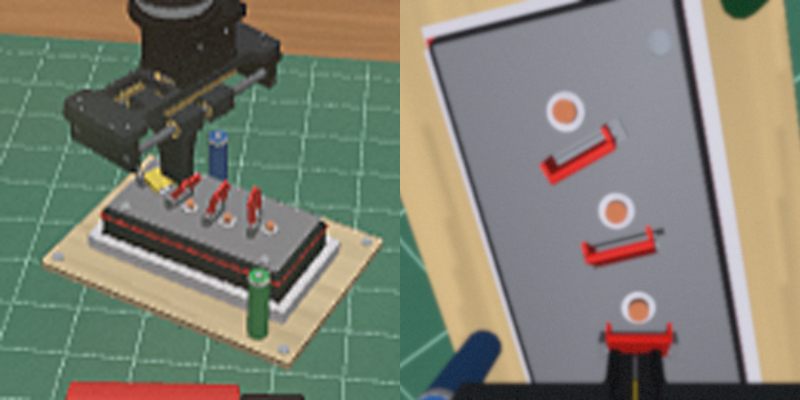

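Cover 2 is centred and folding, and yellow lies flat. I'll finish cover 2 with the same motion.

```bash
P="python3 -m pendant"
$P '[[[0,0,0],[0.001,0.001,0.008],1],[[0,0,0],[0,0.002,0.006],1],[[0,0,0],[0,0.003,0.0015],1],[[0,0,0],[0,0,0],1]]' >/dev/null
python3 st.py| sed -n '1p;3p'
$P '[[[0,0,0],[0,0.003,0],1],[[0,0,0],[0,0,0],1],[[0,0,0],[0,0.002,0],1],[[0,0,0],[0,0,0],1]]' >/dev/null
python3 st.py| sed -n '1p;3p'
```

```text
t 10.0667 q7 -0.48 tip [ 0.6082 -0.032   0.0741] F [-0.3 -1.2  0.9] zhead 0.948 tilt x.z,z.z 0.0 -0.001
2 centre along 12.5 left -1.8 mm dhead -0.003
t 10.4 q7 -0.47 tip [ 0.6089 -0.0313  0.0687] F [-0.5  0.  -0.5] zhead 0.948 tilt x.z,z.z 0.001 0.001
2 centre along 13.5 left -1.9 mm dhead -0.003
```

```bash
P="python3 -m pendant"
$P '[[[0,0,0],[0,0.001,0],1],[[0,0,0],[0,0,0],1]]'|grep -E "pos|force"
$P '[[[0,0,0],[0,-0.012,-0.001],1],[[0,0,0],[0,0,0],1]]' >/dev/null
$P '[[[0,-0.083,0],[0,0,-0.002],1],[[0,-0.083,0],[0,0,-0.001],1],[[0,-0.083,0],[0,0,0],1],[[0,0,0],[0,0,0],1],[[0,0,0],[0,0,0],1]]' >/dev/null
python3 st.py b1 w| sed -n '1p;4p'
python3 -c "
import cv2
a=cv2.imread('pics/b1.png');b=cv2.imread('pics/b1w.png')[0:260,100:360]
cv2.imwrite('pics/b1b.png',cv2.hconcat([cv2.resize(a,(400,400)),cv2.resize(b,(400,400))]))"
```

```text
tcp_pos: [0.6091, -0.0314, 0.0937]
ft_force: [-0.6, 0.4, 0.9]
t 11.15 q7 -0.23 tip [ 0.6067 -0.0358  0.0833] F [-0.3  0.6  0.1] zhead 1.204 tilt x.z,z.z 0.003 0.002
3 centre along -29.9 left -0.1 mm dhead -0.006
```

View pics/b1b.png

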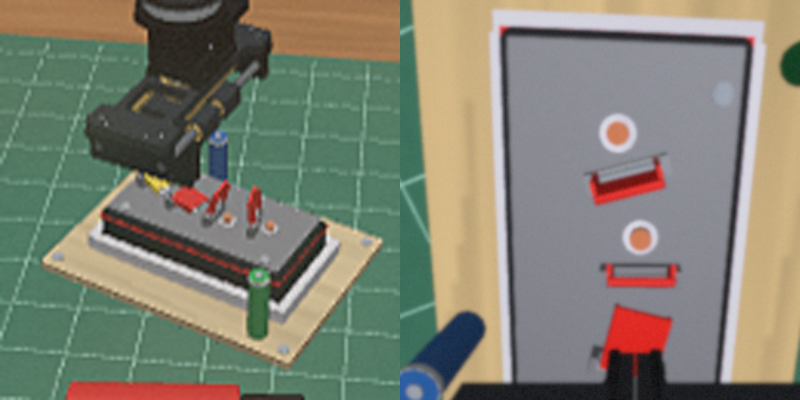

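```bash
P="python3 -m pendant"
$P '[[[0,0,0],[0.001,0.001,0.009],1],[[0,0,0],[0,0.001,0.009],1],[[0,0,0],[0,0,0.009],1],[[0,0,0],[0,0,0],1]]' >/dev/null
python3 st.py| sed -n '1p;4p'
$P '[[[0,0,0],[0,0.001,0.008],1],[[0,0,0],[0,0.002,0.006],1],[[0,0,0],[0,0.003,0.0015],1],[[0,0,0],[0,0,0],1]]' >/dev/null
python3 st.py| sed -n '1p;4p'
```

```text
t 11.5833 q7 -0.28 tip [ 0.6183 -0.0088  0.0808] F [ 1.5 -0.5  0.7] zhead 1.2 tilt x.z,z.z 0.003 0.001
3 centre along -0.5 left -1.1 mm dhead -0.002
t 11.9167 q7 -0.3 tip [0.6249 0.0089 0.0741] F [-0.3 -1.3 -0.6] zhead 1.202 tilt x.z,z.z 0.003 0.001
3 centre along 18.4 left -0.8 mm dhead -0.004
```

```bash
P="python3 -m pendant"
$P '[[[0,0,0],[0,0.001,-0.003],1],[[0,0,0],[0,0.001,0],1],[[0,0,0],[0,0,0],1]]' >/dev/null
python3 st.py b2 w| sed -n '1p;4p'
python3 -c "
import cv2
a=cv2.imread('pics/b2.png');b=cv2.imread('pics/b2w.png')[0:260,100:360]
cv2.imwrite('pics/b2b.png',cv2.hconcat([cv2.resize(a,(400,400)),cv2.resize(b,(400,400))]))"
```

```text
t 12.1667 q7 -0.29 tip [0.6239 0.0068 0.0716] F [0.6 0.  0.8] zhead 1.203 tilt x.z,z.z 0.002 0.001
3 centre along 16.0 left -0.6 mm dhead -0.005
```

View pics/b2b.png

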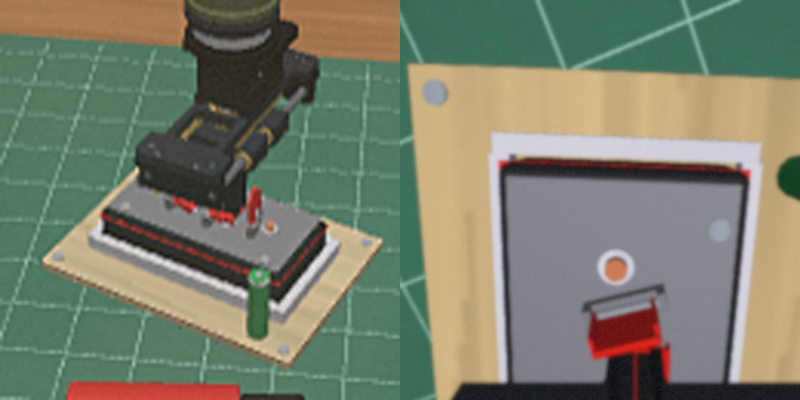

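```bash
P="python3 -m pendant"
$P '[[[0,0,0],[0,0.002,-0.001],1],[[0,0,0],[0,0,0],1],[[0,0,0],[0,0.001,0],1],[[0,0,0],[0,0,0],1]]' >/dev/null
python3 st.py| sed -n '1p;4p'
$P '[[[0,0,0],[0,0.001,0],1],[[0,0,0],[0,0,0],1]]'|grep -E "pos|force"
$P '[[[0,0,0],[0,-0.012,-0.003],1],[[0,0,0],[0,0,-0.002],1],[[0,0,0],[0,0,0],1]]' >/dev/null
$P '[[[0,-0.083,0],[0,0,-0.002],1],[[0,-0.083,0],[0,0,-0.001],1],[[0,-0.083,0],[0,0,0],1],[[0,0,0],[0,0,0],1],[[0,0,0],[0,0,0],1]]' >/dev/null
python3 st.py b3 w| sed -n '1p;5p'
python3 -c "
import cv2
a=cv2.imread('pics/b3.png');b=cv2.imread('pics/b3w.png')[0:260,100:360]
cv2.imwrite('pics/b3b.png',cv2.hconcat([cv2.resize(a,(400,400)),cv2.resize(b,(400,400))]))"
```

```text
t 12.6 q7 -0.29 tip [0.6236 0.0048 0.069 ] F [-0.5 -0.  -0.1] zhead 1.201 tilt x.z,z.z 0.003 0.002
3 centre along 14.0 left -1.1 mm dhead -0.003
tcp_pos: [0.6237, 0.0046, 0.0936]
ft_force: [0.0, 0.6, 0.4]
t 13.4333 q7 -0.04 tip [ 0.6206 -0.0046  0.0822] F [-0.  -0.  -0.3] zhead 1.458 tilt x.z,z.z 0.005 0.0
4 centre along -34.0 left 2.1 mm dhead -0.007
```

View pics/b3b.png

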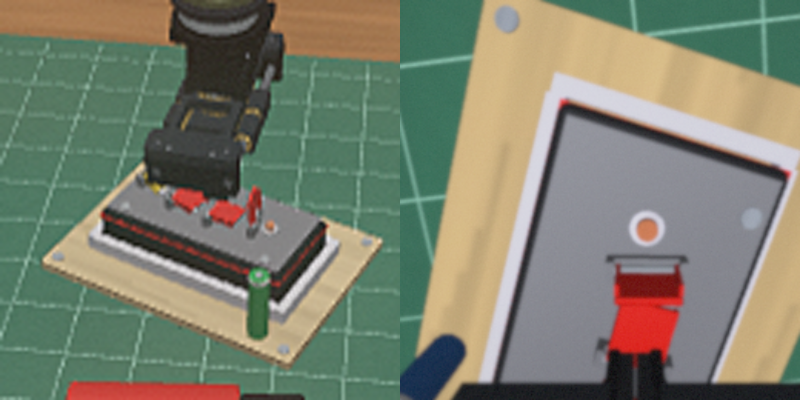

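```bash
P="python3 -m pendant"
$P '[[[0,0,0],[0.003,0.001,0.008],1],[[0,0,0],[0,0,0.008],1],[[0,0,0],[0,0,0.008],1],[[0,0,0],[0,0,0.008],1],[[0,0,0],[0,0,0],1]]' >/dev/null
python3 st.py| sed -n '1p;5p'
$P '[[[0,0,0],[0,0.001,0.007],1],[[0,0,0],[0,0.002,0.005],1],[[0,0,0],[0,0.003,0],1],[[0,0,0],[0,0,0],1]]' >/dev/null
python3 st.py| sed -n '1p;5p'
```

```text
t 13.95 q7 -0.1 tip [0.628  0.0297 0.0809] F [-0.9  0.2  0.3] zhead 1.454 tilt x.z,z.z 0.005 -0.001
4 centre along 0.9 left -1.1 mm dhead -0.003
t 14.2833 q7 -0.12 tip [0.6298 0.045  0.0744] F [-0.2 -0.2  0. ] zhead 1.456 tilt x.z,z.z 0.005 -0.0
4 centre along 16.3 left -1.1 mm dhead -0.005
```

```bash
P="python3 -m pendant"
$P '[[[0,0,0],[0,0.003,-0.001],1],[[0,0,0],[0,0,0],1],[[0,0,0],[0,0.002,0],1],[[0,0,0],[0,0.001,0],1],[[0,0,0],[0,0,0],1]]' >/dev/null
python3 st.py| sed -n '1p;5p'
$P '[[[0,0,0],[0,-0.02,0],1],[[0,0,0],[0,-0.03,0],1],[[0,0,0],[0,-0.04,-0.02],1],[[0,0,0],[0,-0.03,-0.04],1],[[0,0,0],[0,0,-0.04],1]]' >/dev/null
$P '[[[0,0,0],[0,-0.01,-0.03],1],[[0,0,0],[0,0,0],1],[[0,0,0],[0,0,0],1],[[0,0,0],[0,0,0],1]]' >/dev/null
python3 st.py b4 w| sed -n '1p'
python3 -c "
from h import *
cv2.imwrite('pics/b4s.png',cv2.resize(vision.read_camera('side')[130:230,230:340],(440,400),interpolation=2))
a=cv2.imread('pics/b4.png');b=cv2.imread('pics/b4s.png')
cv2.imwrite('pics/b4b.png',cv2.hconcat([cv2.resize(a,(360,400)),b]))"
```

```text
t 14.7 q7 -0.12 tip [0.6298 0.0443 0.0686] F [0.3 0.2 0.4] zhead 1.456 tilt x.z,z.z 0.005 0.001
4 centre along 15.7 left -1.2 mm dhead -0.005
t 15.45 q7 0.07 tip [ 0.6125 -0.0888  0.1987] F [-0.   0.3 -0.3] zhead 1.455 tilt x.z,z.z 0.002 -0.003
```

View pics/b4b.png

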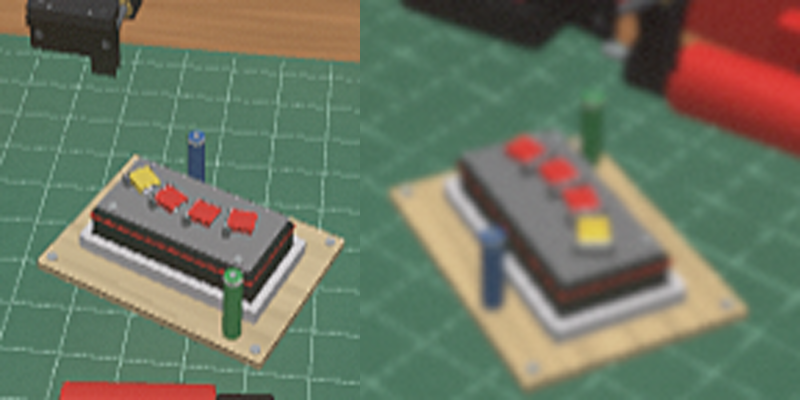

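View pics/b4w.png

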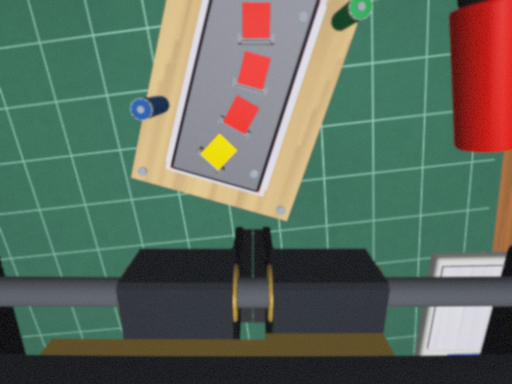

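All four covers lie flat, both cells are standing and the arm is clear, so I'm handing in.

```bash
python3 -c "
from cell import r
print(r.hand_in(), r.state()['t'])"
```

```text
the job is handed in; nothing more can be done
the job is handed in; nothing more can be done
```

I folded the four covers flat one after another, from the yellow one to the far end of the row, with the gripper shut and the tool pointing down. I handed the job in at about 15.5 s of the 40 s. The hand-in reported no verdict.

**Covers:** I lowered the fingertips to about 69 mm on each cover; a closed cover's top is at 68 mm. I checked the angles only from that height and by eye in the pictures. After the arm was raised clear, all three cameras showed the four covers lying flat.

**Force:** the wrist force read under 2 N at every reading, so it gave no clear touch signal.

**Pack and surroundings:** the pack sat in its fence, both cells were standing, and nothing looked moved. This was also by eye; I did not measure positions again at the end.

**Disagreement:** the hinge positions from the wrist camera differed from those of the fixed cameras by about 3 to 6 mm on covers 1 and 2, and about 1 mm on cover 3. I aimed between the two and corrected from close views. On cover 3 the fingertips ran about 4 mm further than planned, so I backed off before pressing down, and cover 4 was still upright.

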